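# Push a plaster mould cap through the rinse-bay flap

## Robot

A 6-joint arm with a two-finger parallel gripper is mounted at the origin on the work surface. World frame = base frame: x ahead of the robot, y to its left, z up, the work surface at z = 0. Lengths are in m, angles in degrees, forces in N, time in s.
With the tool pointing down it reaches from about 0.25 to 0.725 m from the base axis. Payload 9.7 kg.
Tool frame: the origin (TCP) lies midway between the tips of the shut fingers; the grasp point (between the pads) lies 19 mm behind it (bot.hold_point_z is the distance from the TCP to the grasp point, in m); z points along the fingers, y is the line along which they close (so a half turn about z gives the same grasp; the last joint's range is limited). The gripper opens to 85 mm and grips with 20 to 120 N. Pads are 22 mm wide; open, the fingers measure 114 mm over their backs; the gripper's body (76 mm by 85 mm) begins 54 mm behind the grasp point. The pads swing forward as they close: fully open they stand 13 mm farther back than shut.
Start: joints at [65.489, 4.979, 10.078, 95.1, 0, 90], TCP at [0.228, 0.5, 0.231] pointing down, gripper open.
Joint ranges: [-179.16, 179.16], [-48.56, 103.87], [-65.8, 70.77], [-126.05, 130.52], [-82.76, 87.17], [-180, 180]. Speed limits (degrees/s): [127.2, 127.2, 147.25, 180, 180, 180].

## Interface

Orientations are given as [roll, pitch, yaw] about the fixed x, y, z axes, in that order (R = Rz(yaw) Ry(pitch) Rx(roll)).
In Python, from workcell import bot gives the robot as it stands.
- The arm moves only by the tool play_rows, never from a script. Its argument "steps" is a list that holds one entry, the list of rows, each a list of 4 numbers: the shift along the tool's x, y, z in m, then the turn about the tool's z in rad. In form: [[[tx, ty, tz, yaw], ...]]. A call has exactly 5 rows; each row shifts and turns the commanded pose from where the row before left it, along the tool's axes as they then stand; what a row does not reach is not made up. A row lasts 1/12 s, in which the tool goes at most 41.7 mm and 7.16 degrees, less where a joint would pass 70% of its speed; a pose out of reach is approached as far as the arm can. A call is refused whole if a number of a shift passes 0.0417 or a number of a turn 0.125, either way. A call with a gripper value outside its range is refused whole. "gripper" is the finger opening in m, from 0 to 0.0854, set as the call begins (left out, the last holds). The fingers move at their own pace and stop on an object; "squeeze" is the grip in N (left out, the last holds). Time passes only in rows, so rows that do not move let the fingers close, or fill a call up. It gives the time, the measured TCP pose, the force, the opening and the grip force at its end, in the units of the state.
- bot.get_obs(): the state, without advancing time (a new reading comes with each control period).
- bot.camera(name): name is "scene" or "top" or "wrist"; returns a dict with "img" (420x560x3 uint8, blue, green, red), "vfov" (degrees; the focal length in pixels is half the picture's height over the tangent of half this angle, whatever the lens; pixels are square), "cx", "cy" (the principal point, pixels), "xyz" and "attitude" of the camera in the world. Camera axes: x right, y down, z forward; pixel columns grow to the right and rows downward; lengths in m; the calibration is good to about 2 mm. The wrist camera is an equidistant fisheye: a pixel r from the principal point sees the ray r / f radians off the axis. A picture is of the moment at which its call begins. There is no depth.
- bot.job_done(): hands the job in; it is judged then, once.
The state is a dict: "time": time; "q": joint angles; "qd": joint speeds; "joint_efforts": joint torques, N m; "ee_pos": TCP position; "tcp_rot": TCP orientation; "wrist_force": force on the tool from outside, world axes, zero at the start; "torque": the same for the moment, N m; "opening": finger opening in m; "grasp_force": force on a finger pad.
Only numpy, scipy, OpenCV 4.12 (cv2) and the standard library are available. Lean on these libraries where they do the work, as an engineer would, in place of code of your own. Each camera call takes 0.05 s, during which the arm holds its last target. There are 200 camera calls.

## Task

Push the flat plaster mould cap that lies in front of the splash guard through the doorway under its hanging flap and on into the rinse bay, far enough that the flap can fall shut behind it, then draw the fingers back out so that the flap hangs shut. Only push the cap along the bench: do not lift it or tip it up, and leave the moulds and the jug where they are.

Things in the scene. Friction and masses are not known exactly. Their poses are not given: they have to be found in the camera images.
- cap: the part to push: flat solid white plaster disc, 64 mm diameter, 34 mm tall, 0.09 to 0.18 kg, dark round pour hole marked on its top; the only low one, 85 to 130 mm in front of the doorway, up to 55 mm to either side of its middle. Origin: centre of its underside; z up
- hatch: fixed aluminium splash guard, 400 mm wide, 190 tall, 6 thick. Origin: on the bench, middle of the doorway, in the guard's plane; x level through the doorway into the bay (away from the robot, yaw up to 0.25 rad), y left along the guard, z up. Doorway 200 mm wide, 168 high, no sill: the bench runs on. Behind it the open-topped rinse bay, 216 mm deep, 392 wide, walls 60 high, pipe 85 up at its back
- flap (a joint): steel flap, 190 mm wide, 140 long, 3 thick, 0.15 kg, hinged along the guard's y 165 mm above the bench; lower edge 25 mm up, 9 mm below the cap's top. Rad: 0 hanging shut (a stop: it cannot swing to the robot), grows into the bay, to 1.45. Under 1 N opens it: the cap can push it. It falls shut by its weight, but rests on the cap until the cap's centre is over 82 mm beyond the guard
- bay_mould_a: bystander: upright plaster cylinder, 80 mm diameter, 80 mm tall, standing inside the bay 50 to 80 mm beyond the guard's plane and about 148 mm to one side of the doorway's middle, left or right. Origin: centre of its underside
- bay_mould_b: bystander: upright plaster cylinder, 72 mm diameter, 95 mm tall, standing inside the bay 50 to 80 mm beyond the guard's plane and about 148 mm to one side of the doorway's middle, on the other side. Origin: centre of its underside
- big_mould: bystander: upright plaster cylinder, 100 mm diameter, 100 mm tall, in front of the guard about 215 mm to one side of the doorway's middle. Origin: centre of its underside
- jug: bystander: white plastic jug, 84 mm diameter, 110 mm tall, handle towards the robot, in front of the guard about 215 mm to the other side. Origin: centre of its underside
Not all that is in view belongs to the job. Leave any pink or turquoise look-alike of the cap alone.

How it is judged:
By the outcome, as a careful person would: the job done as asked, in the order asked, and still so for the second after the job is handed in, with the robot touching nothing.
It also fails if it takes over 45 s, if anything falls off the work surface, if the arm or the gripper's body presses on something with over 40 N, if the wrist force passes 120 N, or if a joint passes its speed limit or range.

## Working session

There is one attempt and no reset: what is moved stays moved. The work goes in short steps, Python scripts to look and compute and a tool call to move; the robot and the scene stay as the last step left them, time stands still between calls to the robot, and variables do not carry over. Pictures are saved under pics/ and viewed, at most 10 in all, crops included, and the job is handed in when it is done.

Besides the shell and the picture viewer there is one more tool, called after "Call:" as name([rows], argument=value, ...), one row to a line, values as JSON. play_rows: Moves the arm, as the interface text tells. Its arguments: {"type":"object","properties":{"steps":{"type":"array","items":{"type":"array","items":{"type":"array","items":{"type":"number"}}}},"gripper":{"type":"number"},"squeeze":{"type":"number"}},"required":["steps"]}

```bash
mkdir -p pics; python3 - <<'E'
from workcell import bot
import cv2
for n in("scene","top"):
    c=bot.camera(n); cv2.imwrite(f"pics/{n}1.png",c["img"]); print(n,c["vfov"],c["cx"],c["cy"],c["xyz"],c["attitude"])
o=bot.get_obs(); print(o["time"],o["ee_pos"],o["tcp_rot"])
E
```

```text
scene 53.21116754464044 276.06990724868285 207.58326075882468 [ 1.13519149 -0.11329993  0.66030413] [-130.42798797    0.99123463   74.92293933]
top 56.041586965902106 274.169214283108 206.98307593425906 [0.49492576 0.01186341 0.81266312] [-176.71581617    2.02053291  -90.29553597]
0.1 [0.22811244 0.50026253 0.23065729] [-1.79934525e+02  8.93250566e-04  1.55487783e+02]
```

View pics/scene1.png

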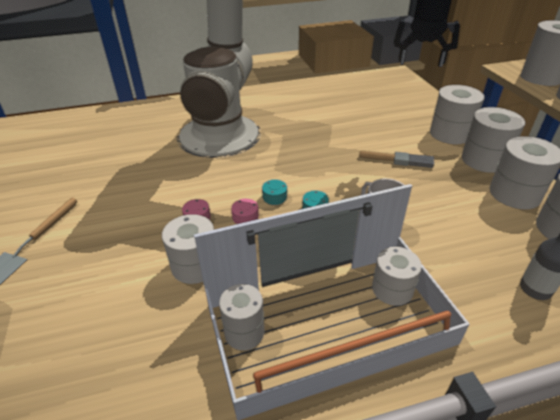

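View pics/top1.png

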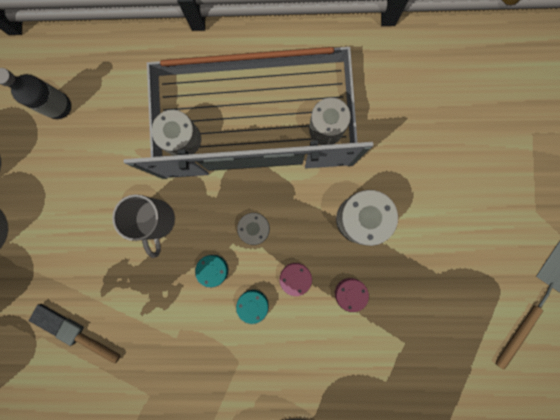

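The top view shows the grey-white cap in shadow at (253,229) and the guard's top edge from (128,162) to (372,147). The look-alikes are at (211,271), (253,307), (296,279) and (352,295), the jug at (137,217) and the big mould at (370,217).

```bash
cat > h.py <<'E'
import numpy as np, cv2
from scipy.spatial.transform import Rotation as R
def ray(c,u,v,z):
    f=c["img"].shape[0]/2/np.tan(np.radians(c["vfov"]/2))
    d=R.from_euler("xyz",c["attitude"],degrees=True).apply([(u-c["cx"])/f,(v-c["cy"])/f,1]); p=np.array(c["xyz"])
    return p+d*(z-p[2])/d[2]
def proj(c,P):
    f=c["img"].shape[0]/2/np.tan(np.radians(c["vfov"]/2))
    q=R.from_euler("xyz",c["attitude"],degrees=True).inv().apply(np.atleast_2d(P)-np.array(c["xyz"]))
    return q[:,:2]/q[:,2:]*f+[c["cx"],c["cy"]]
E
python3 - <<'E'
from workcell import bot
from h import *
t=bot.camera("top"); s=bot.camera("scene")
pr=lambda n,p:print(n,np.round(p,4))
L=ray(t,127,162,.19);Rr=ray(t,372,146,.19); pr("guard",[L,Rr]); print(np.linalg.norm(L-Rr))
L2=ray(s,200,236,.19);R2=ray(s,409,189,.19); pr("guard scene R/L",[L2,R2])
for n,u,v,z in [("cap",253,229,.034),("t1",211,271,.034),("t2",253,307,.034),("p1",296,279,.034),("p2",352,295,.034),("big",370,217,.1),("jug",137,217,.11),("ma",172,130,.08),("mb",331,117,.09)]: pr(n,ray(t,u,v,z))
m=(L+Rr)/2; e=(L-Rr)[:2]; yaw=np.arctan2(-e[0],e[1]); print("mid",m,"yaw",yaw)
img=cv2.resize(t["img"][130:330,100:400],None,fx=2.6,fy=2.6,interpolation=cv2.INTER_CUBIC)
cv2.imwrite("pics/topc.png",img)
E
```

```text
guard [[ 0.6052  0.2708  0.19  ]
 [ 0.6263 -0.1217  0.19  ]]
0.3930941151020249
guard scene R/L [[ 0.6338 -0.1135  0.19  ]
 [ 0.6172  0.2669  0.19  ]]
cap [0.4965 0.0812 0.034 ]
t1 [0.4143 0.1643 0.034 ]
t2 [0.3444 0.0815 0.034 ]
p1 [ 0.3986 -0.0028  0.034 ]
p2 [ 0.3677 -0.111   0.034 ]
big [ 0.5168 -0.135   0.1   ]
jug [0.5191 0.2842 0.11  ]
ma [0.685  0.2309 0.08  ]
mb [ 0.7026 -0.0689  0.09  ]
mid [0.61574    0.07458159 0.19      ] yaw 0.05371352200011229
```

View pics/topc.png

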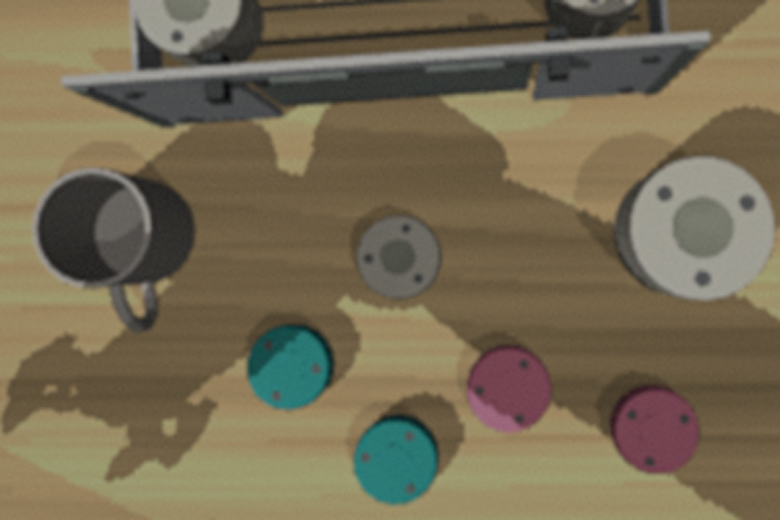

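The crop puts the cap at about (0.497, 0.081). The guard's mid point is about (0.617, 0.075) with yaw about 0.054. A vertical tool would hit the lintel, so the fingers need a forward tilt. I'll test what the arm does at its reach limit in free air.

Call:
play_rows([
  [[0,0.04,0,0],[0,0.04,0,0],[0,0.04,0,0],[0,0.04,0,0],[0,0.04,0,0]],
], gripper=0)

```text
time: 0.62
ee_pos: [0.3061, 0.6714, 0.2309]
tcp_rot: [-180.0, 0.0, 155.5]
wrist_force: [0.6, -0.3, 1.0]
opening: 0.0254
grasp_force: 0.0
```

Call:
play_rows([
  [[0,0.04,0,0],[0,0.04,0,0],[0,0.04,0,0],[0,0.04,0,0],[0,0.04,0,0]],
])

```text
time: 1.03
ee_pos: [0.3487, 0.7648, 0.1921]
tcp_rot: [175.9, 0.0, 155.5]
wrist_force: [0.4, 0.0, 0.3]
opening: -0.0002
grasp_force: 0.0
```

```bash
python3 - <<'E'
from workcell import bot
o=bot.get_obs(); print(o["time"],o["ee_pos"],o["tcp_rot"],o["q"])
E
```

```text
1.0333 [0.34870626 0.76481805 0.19212464] [1.75920028e+02 6.29082254e-04 1.55491449e+02] [ 6.54903489e+01  5.18216586e+01  7.05383535e+01  1.04636723e+02
 -5.49249865e-04  8.99988584e+01]
```

At the limit the tool tilts outward (roll 175.9°). I'll keep pressing against the limit to build up tilt.

Call:
play_rows([
  [[0,0.04,0,0],[0,0.04,0,0],[0,0.04,0,0],[0,0.04,0,0],[0,0.04,0,0]],
])

```text
time: 1.45
ee_pos: [0.3838, 0.8419, 0.1618]
tcp_rot: [167.4, -0.0, 155.5]
wrist_force: [-0.5, -0.8, 0.4]
opening: -0.0002
grasp_force: 0.0
```

Call:
play_rows([
  [[0,0.04,-0.02,0],[0,0.04,-0.02,0],[0,0.04,-0.02,0],[0,0.04,-0.02,0],[0,0.04,-0.02,0]],
])

```text
time: 1.87
ee_pos: [0.3978, 0.8724, 0.2416]
tcp_rot: [158.1, 0.0, 155.5]
wrist_force: [0.3, 0.4, 0.1]
opening: 0.0002
grasp_force: 0.0
```

Call:
play_rows([
  [[0,0.04,-0.01,0],[0,0.04,-0.01,0],[0,0.04,-0.01,0],[0,0.04,-0.01,0],[0,0.04,-0.01,0]],
])

```text
time: 2.28
ee_pos: [0.416, 0.9123, 0.2976]
tcp_rot: [149.1, -0.0, 155.5]
wrist_force: [-0.3, -0.1, 0.3]
opening: -0.0
grasp_force: 0.0
```

Call:
play_rows([
  [[0,0.04,0,0],[0,0.04,0,0],[0,0.04,0,0],[0,0.04,0,0],[0,0.04,0,0]],
])

```text
time: 2.7
ee_pos: [0.4381, 0.9607, 0.3369]
tcp_rot: [140.3, 0.0, 155.5]
wrist_force: [0.5, 0.1, -0.3]
opening: -0.0001
grasp_force: 0.0
```

The tilt is now 40° at azimuth 65°. Pressing out again near azimuth −46° should add up to about 45° at azimuth 5°. This helper converts world shifts to tool rows.

```bash
cat > g.py <<'E'
import sys
from workcell import bot
from h import *
# usage: g.py x y z  -> tool-frame shift to reach world point, and state
o=bot.get_obs(); r=R.from_euler("xyz",o["tcp_rot"],degrees=True); p=np.array(o["ee_pos"])
z=r.apply([0,0,1]); print("t",round(o["time"],2),"p",p.round(4),"z tilt",round(np.degrees(np.arccos(-z[2])),1),"az",round(np.degrees(np.arctan2(z[1],z[0])),1),"toolx",r.apply([1,0,0]).round(2),"tooly",r.apply([0,1,0]).round(2),"q",np.round(o["q"],1))
for a in sys.argv[1:]:
    w=np.array(eval(a)); d=r.inv().apply(w-p); n=int(np.ceil(abs(d).max()/.04)); n=max(n,int(np.ceil(np.linalg.norm(d)/.0415))); print(w,"d",d.round(4),"n",n,"row",(d/n).round(4)); p=w
E
python3 g.py "[.45,.6,.4]" "[.5,0,.42]" "[.57,-.59,.4]" "[.57-.1,-.59-.73,.4]"
```

```text
t 2.7 p [0.4381 0.9607 0.3369] z tilt 39.7 az 65.5 toolx [-0.91  0.41 -0.  ] tooly [0.32 0.7  0.64] q [65.5 48.5 70.7 72.5 -0.  90. ]
[0.45 0.6  0.4 ] d [-0.1605 -0.2085 -0.255 ] n 9 row [-0.0178 -0.0232 -0.0283]
[0.5  0.   0.42] d [-0.2944 -0.3914 -0.3508] n 15 row [-0.0196 -0.0261 -0.0234]
[ 0.57 -0.59  0.4 ] d [-0.3085 -0.4035 -0.3089] n 15 row [-0.0206 -0.0269 -0.0206]
[ 0.47 -1.32  0.4 ] d [-0.2119 -0.5431 -0.4507] n 18 row [-0.0118 -0.0302 -0.025 ]
```

Call:
play_rows([
  [[-0.018,-0.023,-0.028,0],[-0.018,-0.023,-0.028,0],[-0.018,-0.023,-0.028,0],[-0.018,-0.023,-0.028,0],[-0.018,-0.023,-0.028,0]],
])

```text
time: 3.12
ee_pos: [0.4457, 0.7939, 0.3681]
tcp_rot: [140.4, 0.0, 155.5]
wrist_force: [0.9, -0.1, 0.5]
opening: -0.0003
grasp_force: 0.0
```

Call:
play_rows([
  [[-0.018,-0.023,-0.028,0],[-0.018,-0.023,-0.028,0],[-0.018,-0.023,-0.028,0],[-0.018,-0.023,-0.028,0],[-0.019,-0.026,-0.023,0]],
])

```text
time: 3.53
ee_pos: [0.4551, 0.595, 0.3997]
tcp_rot: [140.2, 0.1, 155.5]
wrist_force: [1.4, 0.9, 1.1]
opening: -0.0002
grasp_force: 0.0
```

Call:
play_rows([
  [[-0.019,-0.026,-0.023,0],[-0.019,-0.026,-0.023,0],[-0.019,-0.026,-0.023,0],[-0.019,-0.026,-0.023,0],[-0.019,-0.026,-0.023,0]],
])

```text
time: 3.95
ee_pos: [0.4695, 0.3978, 0.4039]
tcp_rot: [140.3, 0.1, 155.5]
wrist_force: [0.2, -0.1, 0.3]
opening: -0.0001
grasp_force: 0.0
```

```bash
python3 g.py "[.5,0,.42]" "[.57,-.59,.4]"
```

```text
t 3.95 p [0.4695 0.3978 0.4039] z tilt 39.7 az 65.4 toolx [-0.91  0.41 -0.  ] tooly [0.32 0.7  0.64] q [ 30.6 -15.6   0.4  71.7  21.4  61.7]
[0.5  0.   0.42] d [-0.1928 -0.2588 -0.2352] n 10 row [-0.0193 -0.0259 -0.0235]
[ 0.57 -0.59  0.4 ] d [-0.3083 -0.404  -0.3085] n 15 row [-0.0206 -0.0269 -0.0206]
```

Call:
play_rows([
  [[-0.019,-0.026,-0.023,0],[-0.019,-0.026,-0.023,0],[-0.019,-0.026,-0.023,0],[-0.019,-0.026,-0.023,0],[-0.019,-0.026,-0.023,0]],
])

```text
time: 4.37
ee_pos: [0.4839, 0.2007, 0.41]
tcp_rot: [140.3, 0.2, 155.5]
wrist_force: [0.6, 0.7, 0.0]
opening: 0.0001
grasp_force: 0.0
```

Call:
play_rows([
  [[-0.019,-0.026,-0.023,0],[-0.019,-0.026,-0.023,0],[-0.019,-0.026,-0.023,0],[-0.019,-0.026,-0.023,0],[-0.019,-0.026,-0.023,0]],
])

```text
time: 4.78
ee_pos: [0.4986, 0.0031, 0.4156]
tcp_rot: [140.4, 0.2, 155.5]
wrist_force: [1.3, 0.6, 0.7]
opening: -0.0003
grasp_force: 0.0
```

Call:
play_rows([
  [[-0.02,-0.027,-0.02,0],[-0.02,-0.027,-0.02,0],[-0.02,-0.027,-0.02,0],[-0.02,-0.027,-0.02,0],[-0.02,-0.027,-0.02,0]],
])

```text
time: 5.2
ee_pos: [0.5201, -0.1911, 0.4061]
tcp_rot: [140.5, 0.2, 155.5]
wrist_force: [0.5, -0.5, 0.1]
opening: -0.0005
grasp_force: 0.0
```

Call:
play_rows([
  [[-0.02,-0.027,-0.02,0],[-0.02,-0.027,-0.02,0],[-0.02,-0.027,-0.02,0],[-0.02,-0.027,-0.02,0],[-0.02,-0.027,-0.02,0]],
])

```text
time: 5.62
ee_pos: [0.5349, -0.364, 0.3684]
tcp_rot: [141.2, 2.0, 154.0]
wrist_force: [0.1, 0.5, 1.1]
opening: -0.0
grasp_force: 0.0
```

```bash
python3 g.py "[.57,-.59,.4]" "[.57+.556,-.59-.575,.4]"
```

```text
t 5.62 p [ 0.5349 -0.364   0.3684] z tilt 38.8 az 61.5 toolx [-0.9   0.44 -0.03] tooly [0.32 0.71 0.63] q [-49.2  40.1  64.6 130.4  35.9 -29. ]
[ 0.57 -0.59  0.4 ] d [-0.1317 -0.1294 -0.1386] n 6 row [-0.022  -0.0216 -0.0231]
[ 1.126 -1.165  0.4  ] d [-0.7515 -0.2289 -0.1505] n 20 row [-0.0376 -0.0114 -0.0075]
```

Call:
play_rows([
  [[-0.038,-0.011,-0.008,0],[-0.038,-0.011,-0.008,0],[-0.038,-0.011,-0.008,0],[-0.038,-0.011,-0.008,0],[-0.038,-0.011,-0.008,0]],
])

```text
time: 6.03
ee_pos: [0.5537, -0.407, 0.3303]
tcp_rot: [138.4, 3.4, 152.9]
wrist_force: [0.0, -0.5, 0.3]
opening: -0.0002
grasp_force: 0.0
```

Call:
play_rows([
  [[-0.038,-0.011,-0.008,0],[-0.038,-0.011,-0.008,0],[-0.038,-0.011,-0.008,0],[-0.038,-0.011,-0.008,0],[-0.038,-0.011,-0.008,0]],
])

```text
time: 6.45
ee_pos: [0.5519, -0.435, 0.2969]
tcp_rot: [134.4, 4.1, 152.0]
wrist_force: [-0.9, 0.8, -0.0]
opening: -0.0002
grasp_force: 0.0
```

```bash
python3 g.py "[.57+.556,-.59-.575,.4]"
```

```text
t 6.45 p [ 0.5519 -0.435   0.2969] z tilt 45.7 az 58.0 toolx [-0.88  0.47 -0.07] tooly [0.28 0.64 0.71] q [-53.9  51.2  70.8 130.5  41.6 -35.7]
[ 1.126 -1.165  0.4  ] d [-0.8545 -0.2332 -0.2976] n 23 row [-0.0372 -0.0101 -0.0129]
```

```bash
python3 g.py "[.66,-.25,.42]" "[.66+.7,-.25-.35,.52]"
```

```text
t 6.45 p [ 0.5519 -0.435   0.2969] z tilt 45.7 az 58.0 toolx [-0.88  0.47 -0.07] tooly [0.28 0.64 0.71] q [-53.9  51.2  70.8 130.5  41.6 -35.7]
[ 0.66 -0.25  0.42] d [-0.0176  0.2371  0.0674] n 6 row [-0.0029  0.0395  0.0112]
[ 1.36 -0.6   0.52] d [-0.7876  0.0443 -0.0169] n 20 row [-0.0394  0.0022 -0.0008]
```

Call:
play_rows([
  [[-0.003,0.039,0.011,0],[-0.003,0.039,0.011,0],[-0.003,0.039,0.011,0],[-0.003,0.039,0.011,0],[-0.003,0.039,0.011,0]],
])

```text
time: 6.87
ee_pos: [0.6418, -0.2813, 0.3997]
tcp_rot: [134.4, 4.1, 152.1]
wrist_force: [0.7, -0.5, 0.2]
opening: -0.0002
grasp_force: 0.0
```

Call:
play_rows([
  [[-0.003,0.039,0.011,0],[-0.039,0.002,0,0],[-0.039,0.002,0,0],[-0.039,0.002,0,0],[-0.039,0.002,0,0]],
])

```text
time: 7.28
ee_pos: [0.6438, -0.2677, 0.3981]
tcp_rot: [129.4, 2.4, 153.7]
wrist_force: [0.3, -0.6, 0.5]
opening: -0.0001
grasp_force: 0.0
```

Call:
play_rows([
  [[-0.039,0.002,0,0],[-0.039,0.002,0,0],[-0.039,0.002,0,0],[-0.039,0.002,0,0],[-0.039,0.002,0,0]],
])

```text
time: 7.7
ee_pos: [0.6635, -0.2785, 0.3699]
tcp_rot: [124.7, 2.5, 153.6]
wrist_force: [0.1, 0.2, -0.7]
opening: -0.0002
grasp_force: 0.0
```

```bash
python3 g.py "[.66+.7,-.25-.35,.52]"
```

```text
t 7.7 p [ 0.6635 -0.2785  0.3699] z tilt 55.4 az 61.8 toolx [-0.89  0.44 -0.04] tooly [0.22 0.53 0.82] q [-41.3  48.4  70.7 130.5  53.3 -25.4]
[ 1.36 -0.6   0.52] d [-0.7727  0.1078 -0.0481] n 20 row [-0.0386  0.0054 -0.0024]
```

The reach-limit press only adds tilt outward, and at this azimuth it adds in the wrong direction. The fix is to remove the tilt at the inner joint-2 limit, in-plane at azimuth 62°, and then tilt again at azimuth about 4°.

```bash
python3 g.py "[.45,0,.5]" "[.19,.35,.6]"
```

```text
t 7.7 p [ 0.6635 -0.2785  0.3699] z tilt 55.4 az 61.8 toolx [-0.89  0.44 -0.04] tooly [0.22 0.53 0.82] q [-41.3  48.4  70.7 130.5  53.3 -25.4]
[0.45 0.   0.5 ] d [0.309  0.2062 0.0451] n 10 row [0.0309 0.0206 0.0045]
[0.19 0.35 0.6 ] d [0.3837 0.2089 0.0961] n 11 row [0.0349 0.019  0.0087]
```

Call:
play_rows([
  [[0.031,0.021,0.004,0],[0.031,0.021,0.004,0],[0.031,0.021,0.004,0],[0.031,0.021,0.004,0],[0.031,0.021,0.004,0]],
])

```text
time: 8.12
ee_pos: [0.5679, -0.1549, 0.4325]
tcp_rot: [124.7, 2.5, 153.6]
wrist_force: [0.2, 0.1, 1.8]
opening: -0.0002
grasp_force: 0.0
```

Call:
play_rows([
  [[0.031,0.021,0.004,0],[0.031,0.021,0.004,0],[0.031,0.021,0.004,0],[0.031,0.021,0.004,0],[0.031,0.021,0.004,0]],
])

```text
time: 8.53
ee_pos: [0.4599, -0.0161, 0.5009]
tcp_rot: [124.7, 2.6, 153.6]
wrist_force: [0.8, 0.2, 1.6]
opening: -0.0004
grasp_force: 0.0
```

Call:
play_rows([
  [[0.035,0.019,0.009,0],[0.035,0.019,0.009,0],[0.035,0.019,0.009,0],[0.035,0.019,0.009,0],[0.035,0.019,0.009,0]],
])

```text
time: 8.95
ee_pos: [0.3415, 0.1439, 0.5454]
tcp_rot: [124.7, 2.6, 153.6]
wrist_force: [0.6, 1.1, -0.3]
opening: 0.0003
grasp_force: 0.0
```

Call:
play_rows([
  [[0.035,0.019,0.009,0],[0.035,0.019,0.009,0],[0.035,0.019,0.009,0],[0.035,0.019,0.009,0],[0.035,0.019,0.009,0]],
])

```text
time: 9.37
ee_pos: [0.2552, 0.2621, 0.5746]
tcp_rot: [125.6, 2.8, 154.0]
wrist_force: [0.7, 0.4, -1.4]
opening: 0.0001
grasp_force: 0.0
```

```bash
python3 g.py "[.17,.31,.6]"
```

```text
t 9.37 p [0.2552 0.2621 0.5746] z tilt 54.5 az 62.0 toolx [-0.9   0.44 -0.05] tooly [0.22 0.54 0.81] q [ 21.4 -45.4  -1.8  86.8  31.9  60.1]
[0.17 0.31 0.6 ] d [ 0.0962  0.0278 -0.0129] n 3 row [ 0.0321  0.0093 -0.0043]
```

Call:
play_rows([
  [[0.035,0.018,0.017,0],[0.035,0.018,0.017,0],[0.035,0.018,0.017,0],[0.01,0.01,0.01,0],[0,0,0,0]],
])

```text
time: 9.78
ee_pos: [0.2234, 0.3361, 0.5747]
tcp_rot: [126.7, 2.8, 154.5]
wrist_force: [-0.2, -0.0, -0.3]
opening: 0.0002
grasp_force: 0.0
```

```bash
python3 g.py "[.2,.37,.57]"
```

```text
t 9.78 p [0.2234 0.3361 0.5747] z tilt 53.4 az 62.4 toolx [-0.9   0.43 -0.05] tooly [0.22 0.56 0.8 ] q [ 48.6 -45.   -2.8  79.6  11.1  78.1]
[0.2  0.37 0.57] d [0.0359 0.0099 0.0182] n 1 row [0.0359 0.0099 0.0182]
```

Now press along tool −y against the joint-2 limit.

Call:
play_rows([
  [[0.025,-0.01,0.01,0],[0.01,-0.035,0,0],[0,-0.04,0,0],[0,-0.04,0,0],[0,-0.04,0,0]],
])

```text
time: 10.2
ee_pos: [0.2061, 0.3065, 0.5035]
tcp_rot: [132.8, 1.9, 155.5]
wrist_force: [0.7, 0.0, 0.0]
opening: 0.0
grasp_force: 0.0
```

Call:
play_rows([
  [[0,-0.04,0,0],[0,-0.04,0,0],[0,-0.04,0,0],[0,-0.04,0,0],[0,-0.04,0,0]],
])

```text
time: 10.62
ee_pos: [0.2186, 0.2049, 0.4368]
tcp_rot: [136.9, -0.0, 157.6]
wrist_force: [-0.3, 0.5, -0.1]
opening: -0.0001
grasp_force: 0.0
```

```bash
python3 g.py
```

```text
t 10.62 p [0.2186 0.2049 0.4368] z tilt 43.1 az 67.6 toolx [-0.92  0.38  0.  ] tooly [0.28 0.68 0.68] q [  9.8 -48.5 -12.3  99.8  35.3  40.8]
```

```bash
python3 g.py "[.19,.44,.35]" "[.15,.34,.35]"
```

```text
t 10.62 p [0.2186 0.2049 0.4368] z tilt 43.1 az 67.6 toolx [-0.92  0.38  0.  ] tooly [0.28 0.68 0.68] q [  9.8 -48.5 -12.3  99.8  35.3  40.8]
[0.19 0.44 0.35] d [0.1162 0.0915 0.2043] n 7 row [0.0166 0.0131 0.0292]
[0.15 0.34 0.35] d [-0.0012 -0.0787 -0.0735] n 3 row [-0.0004 -0.0262 -0.0245]
```

Call:
play_rows([
  [[0.017,0.013,0.029,0],[0.017,0.013,0.029,0],[0.017,0.013,0.029,0],[0.017,0.013,0.029,0],[0.017,0.013,0.029,0]],
])

```text
time: 11.03
ee_pos: [0.2174, 0.3383, 0.3961]
tcp_rot: [138.3, -0.6, 158.0]
wrist_force: [1.6, -1.0, -0.0]
opening: -0.0
grasp_force: 0.0
```

Call:
play_rows([
  [[0.017,0.013,0.029,0],[0.017,0.013,0.029,0],[0,-0.026,-0.024,0],[0,-0.026,-0.024,0],[0,-0.026,-0.024,0]],
])

```text
time: 11.45
ee_pos: [0.1873, 0.3291, 0.3916]
tcp_rot: [141.1, -1.3, 159.0]
wrist_force: [0.7, 0.4, 0.4]
opening: 0.0001
grasp_force: 0.0
```

```bash
python3 g.py
```

```text
t 11.45 p [0.1873 0.3291 0.3916] z tilt 38.9 az 70.6 toolx [-0.93  0.36  0.02] tooly [0.29 0.72 0.63] q [ 51.4 -48.5 -18.7  82.5  11.9  76.9]
```

Call:
play_rows([
  [[0.03,-0.025,0.015,0],[0.02,-0.035,0.012,0],[0,-0.039,0.012,0],[0,-0.039,0.012,0],[0,-0.039,0.012,0]],
])

```text
time: 11.87
ee_pos: [0.1562, 0.3381, 0.2972]
tcp_rot: [148.8, -2.1, 159.4]
wrist_force: [0.2, 0.0, 0.2]
opening: 0.0001
grasp_force: 0.0
```

```bash
python3 g.py
```

```text
t 11.87 p [0.1562 0.3381 0.2972] z tilt 31.3 az 72.9 toolx [-0.94  0.35  0.04] tooly [0.32 0.79 0.52] q [ 60.2 -48.5 -26.7  81.2   6.5  83.2]
```

Call:
play_rows([
  [[0.02,-0.036,0,0],[0.015,-0.039,0,0],[0.01,-0.04,0,0],[0,-0.04,0,0],[0,-0.04,0,0]],
])

```text
time: 12.28
ee_pos: [0.0942, 0.3037, 0.2658]
tcp_rot: [157.7, -2.1, 159.4]
wrist_force: [0.5, -0.7, -0.4]
opening: 0.0001
grasp_force: 0.0
```

```bash
python3 g.py
```

```text
t 12.28 p [0.0942 0.3037 0.2658] z tilt 22.4 az 74.4 toolx [-0.94  0.35  0.04] tooly [0.34 0.86 0.38] q [ 71.9 -48.5 -26.9  89.2   0.9  93.1]
```

Call:
play_rows([
  [[0,-0.04,0,0],[0,-0.04,0,0],[0,-0.04,0,0],[0,-0.04,0,0],[0,-0.04,0,0]],
])

```text
time: 12.7
ee_pos: [0.0563, 0.2418, 0.2607]
tcp_rot: [166.4, -1.2, 159.0]
wrist_force: [-0.7, 0.2, -0.4]
opening: 0.0
grasp_force: 0.0
```

Call:
play_rows([
  [[0,-0.04,0,0],[0,-0.04,0,0],[0,-0.04,0,0],[0,-0.04,0,0],[0,-0.04,0,0]],
])

```text
time: 13.12
ee_pos: [-0.0177, 0.1674, 0.2824]
tcp_rot: [172.8, 1.4, 158.4]
wrist_force: [0.0, -0.4, -0.3]
opening: -0.0002
grasp_force: 0.0
```

```bash
python3 g.py "[.6,0,.3]"
```

```text
t 13.12 p [-0.0177  0.1674  0.2824] z tilt 7.4 az 57.4 toolx [-0.93  0.37 -0.02] tooly [0.36 0.92 0.13] q [105.3 -48.5 -21.2 112.4  -5.5 126.5]
[0.6 0.  0.3] d [-0.6362  0.0709  0.0072] n 16 row [-0.0398  0.0044  0.0005]
```

Call:
play_rows([
  [[-0.012,0.036,-0.005,0],[-0.012,0.036,-0.005,0],[-0.012,0.036,-0.005,0],[-0.012,0.036,-0.005,0],[-0.02,0.033,-0.005,0]],
])

```text
time: 13.53
ee_pos: [0.0969, 0.2947, 0.3273]
tcp_rot: [172.7, 1.3, 158.8]
wrist_force: [-0.6, 1.2, -0.2]
opening: 0.0001
grasp_force: 0.0
```

```bash
python3 g.py "[.6,-.02,.38]"; python3 - <<'E'
from workcell import bot
from h import *
t=bot.camera("top"); s=bot.camera("scene")
for z in (0,.05,.1,.2,.3): print(z,ray(t,190,12,z)[:2].round(3),ray(t,395,12,z)[:2].round(3),ray(s,470,395,z)[:2].round(3))
E
```

```text
t 13.53 p [0.0969 0.2947 0.3273] z tilt 7.4 az 58.5 toolx [-0.93  0.36 -0.02] tooly [0.36 0.93 0.13] q [ 73.6 -30.   -7.8 105.   -1.9  94.6]
[ 0.6  -0.02  0.38] d [-0.584  -0.1051 -0.0529] n 15 row [-0.0389 -0.007  -0.0035]
0 [0.961 0.218] [ 0.95  -0.216] [0.91  0.253]
0.05 [0.932 0.206] [ 0.922 -0.202] [0.927 0.225]
0.1 [0.904 0.193] [ 0.894 -0.188] [0.944 0.197]
0.2 [0.846 0.168] [ 0.838 -0.16 ] [0.979 0.142]
0.3 [0.789 0.142] [ 0.782 -0.132] [1.013 0.086]
```

Call:
play_rows([
  [[0,0,-0.01,-0.094],[0,0,-0.01,-0.094],[0,0,-0.01,-0.094],[0,0,-0.01,-0.094],[0,0,-0.01,-0.094]],
])

```text
time: 14.05
ee_pos: [0.0924, 0.2871, 0.3771]
tcp_rot: [174.2, 4.5, -174.4]
wrist_force: [0.4, 0.7, 0.3]
opening: -0.0002
grasp_force: 0.0
```

```bash
python3 g.py "[.6,-.02,.38]" "[1,-.036,.38]"
```

```text
t 14.05 p [0.0924 0.2871 0.3771] z tilt 7.4 az 58.0 toolx [-0.99 -0.1  -0.08] tooly [-0.11  0.99  0.1 ] q [ 74.1 -27.7  -0.3 110.3  -2.   68.1]
[ 0.6  -0.02  0.38] d [-0.4738 -0.3571 -0.0018] n 15 row [-0.0316 -0.0238 -0.0001]
[ 1.    -0.036  0.38 ] d [-0.3953 -0.058   0.0255] n 10 row [-0.0395 -0.0058  0.0026]
```

Call:
play_rows([
  [[-0.032,-0.024,0,0],[-0.032,-0.024,0,0],[-0.032,-0.024,0,0],[-0.032,-0.024,0,0],[-0.032,-0.024,0,0]],
])

```text
time: 14.47
ee_pos: [0.2424, 0.1975, 0.3775]
tcp_rot: [174.1, 4.6, -174.6]
wrist_force: [-0.1, 2.0, -0.2]
opening: 0.0001
grasp_force: 0.0
```

Call:
play_rows([
  [[-0.032,-0.024,0,0],[-0.032,-0.024,0,0],[-0.032,-0.024,0,0],[-0.032,-0.024,0,0],[-0.032,-0.024,0,0]],
])

```text
time: 14.88
ee_pos: [0.414, 0.0932, 0.378]
tcp_rot: [174.1, 4.6, -174.7]
wrist_force: [-1.2, 1.8, 1.0]
opening: -0.0001
grasp_force: 0.0
```

Call:
play_rows([
  [[-0.032,-0.024,0,0],[-0.032,-0.024,0,0],[-0.032,-0.024,0,0],[-0.032,-0.024,0,0],[-0.032,-0.024,0,0]],
])

```text
time: 15.3
ee_pos: [0.585, -0.0102, 0.3785]
tcp_rot: [174.1, 4.6, -174.7]
wrist_force: [0.2, 1.2, 0.8]
opening: -0.0002
grasp_force: 0.0
```

Call:
play_rows([
  [[-0.04,-0.006,0,0],[-0.04,-0.006,0,0],[-0.04,-0.006,0,0],[-0.04,-0.006,0,0],[-0.04,-0.006,0,0]],
])

```text
time: 15.72
ee_pos: [0.7253, -0.0158, 0.3592]
tcp_rot: [174.1, 5.5, -174.9]
wrist_force: [4.7, -0.1, -2.3]
opening: -0.0
grasp_force: 0.0
```

```bash
python3 g.py "[1.2,-.036,.38]"
```

```text
t 15.72 p [ 0.7253 -0.0158  0.3592] z tilt 8.0 az 51.9 toolx [-0.99 -0.09 -0.1 ] tooly [-0.1   0.99  0.1 ] q [ -3.9  39.3  70.6 116.7   6.6  -9. ]
[ 1.2   -0.036  0.38 ] d [-0.4708 -0.0649  0.0182] n 12 row [-0.0392 -0.0054  0.0015]
```

Call:
play_rows([
  [[-0.04,-0.006,0,0],[-0.04,-0.006,0,0],[-0.04,-0.006,0,0],[-0.04,-0.006,0,0],[-0.04,-0.006,0,0]],
])

```text
time: 16.13
ee_pos: [0.8301, -0.0198, 0.3152]
tcp_rot: [175.0, 13.5, -175.5]
wrist_force: [0.2, 1.1, -0.3]
opening: -0.0001
grasp_force: 0.0
```

Call:
play_rows([
  [[-0.04,-0.006,-0.01,0],[-0.04,-0.006,-0.01,0],[-0.04,-0.006,-0.01,0],[-0.04,-0.006,-0.01,0],[-0.04,-0.006,-0.01,0]],
])

```text
time: 16.55
ee_pos: [0.8966, -0.0299, 0.3318]
tcp_rot: [175.9, 22.5, -176.2]
wrist_force: [-0.1, -0.6, -0.5]
opening: -0.0001
grasp_force: 0.0
```

Call:
play_rows([
  [[-0.04,-0.006,0,0],[-0.04,-0.006,0,0],[-0.04,-0.006,0,0],[-0.04,-0.006,0,0],[-0.04,-0.006,0,0]],
])

```text
time: 16.97
ee_pos: [0.9724, -0.0382, 0.3375]
tcp_rot: [176.6, 31.1, -176.8]
wrist_force: [-0.9, -0.4, 0.9]
opening: 0.0
grasp_force: 0.0
```

```bash
python3 g.py "[1.2,-.036,.38]"
```

```text
t 16.97 p [ 0.9724 -0.0382  0.3375] z tilt 31.3 az 9.7 toolx [-0.85 -0.05 -0.52] tooly [-0.09  1.    0.05] q [-4.4 45.7 70.7 84.5  7.2 -6.5]
[ 1.2   -0.036  0.38 ] d [-0.2166 -0.0151  0.0804] n 6 row [-0.0361 -0.0025  0.0134]
```

Call:
play_rows([
  [[-0.04,-0.006,0,0],[-0.04,-0.006,0,0],[-0.04,-0.006,0,0],[-0.04,-0.006,0,0],[-0.04,-0.006,0,0]],
])

```text
time: 17.38
ee_pos: [1.03, -0.0487, 0.372]
tcp_rot: [177.3, 40.0, -177.4]
wrist_force: [-0.1, -0.1, -0.0]
opening: -0.0
grasp_force: 0.0
```

Call:
play_rows([
  [[-0.04,-0.006,0,0],[-0.04,-0.006,0,0],[-0.04,-0.006,0,0],[-0.04,-0.006,0,0],[-0.04,-0.006,0,0]],
])

```text
time: 17.8
ee_pos: [1.068, -0.061, 0.4305]
tcp_rot: [178.0, 48.9, -177.9]
wrist_force: [-0.1, 0.8, -0.3]
opening: -0.0001
grasp_force: 0.0
```

```bash
python3 g.py "[.6,.03,.36]" "[.4,.069,.25]" "[.425,.077,.04]" "[.445,.078,.025]" "[.664,.09,.025]"
```

```text
t 17.8 p [ 1.068  -0.061   0.4305] z tilt 48.9 az 4.7 toolx [-0.66 -0.02 -0.75] tooly [-0.06  1.    0.02] q [-5.3 45.1 70.7 67.1  7.5 -4.9]
[0.6  0.03 0.36] d [ 0.3585  0.1187 -0.2995] n 12 row [ 0.0299  0.0099 -0.025 ]
[0.4   0.069 0.25 ] d [ 0.2134  0.049  -0.0754] n 6 row [ 0.0356  0.0082 -0.0126]
[0.425 0.077 0.04 ] d [0.1415 0.0016 0.1573] n 6 row [0.0236 0.0003 0.0262]
[0.445 0.078 0.025] d [-0.0019 -0.0006  0.0249] n 1 row [-0.0019 -0.0006  0.0249]
[0.664 0.09  0.025] d [-0.1442 -0.0018  0.1652] n 6 row [-0.024  -0.0003  0.0275]
```

The tilt is 48.9° at azimuth 4.7°, which lines up with the doorway. Next I'll retract over the guard and come down behind the cap.

Call:
play_rows([
  [[0.03,0.01,-0.025,0],[0.03,0.01,-0.025,0],[0.03,0.01,-0.025,0],[0.03,0.01,-0.025,0],[0.03,0.01,-0.025,0]],
], gripper=0.03)

```text
time: 18.22
ee_pos: [0.9402, -0.0351, 0.4149]
tcp_rot: [178.0, 48.8, -177.9]
wrist_force: [0.2, -0.3, 0.9]
opening: 0.0301
grasp_force: 0.0
```

Call:
play_rows([
  [[0.03,0.01,-0.025,0],[0.03,0.01,-0.025,0],[0.03,0.01,-0.025,0],[0.03,0.01,-0.025,0],[0.03,0.01,-0.025,0]],
])

```text
time: 18.63
ee_pos: [0.7435, 0.0038, 0.3858]
tcp_rot: [178.0, 48.8, -177.9]
wrist_force: [-0.0, 0.0, 1.6]
opening: 0.0303
grasp_force: 0.0
```

Call:
play_rows([
  [[0.03,0.01,-0.025,0],[0.03,0.01,-0.025,0],[0.03,0.008,-0.018,0],[0.03,0.008,-0.018,0],[0.03,0.008,-0.018,0]],
])

```text
time: 19.05
ee_pos: [0.5646, 0.0377, 0.3421]
tcp_rot: [178.0, 48.9, -177.9]
wrist_force: [-1.1, -0.2, 1.0]
opening: 0.0299
grasp_force: 0.0
```

```bash
python3 g.py "[.44,.077,.23]" "[.45,.077,.07]" "[.45,.077,.017]"
```

```text
t 19.05 p [0.5646 0.0377 0.3421] z tilt 48.9 az 4.7 toolx [-0.66 -0.02 -0.75] tooly [-0.06  1.    0.02] q [  3.3 -38.2 -27.2  52.1   1.1   0.7]
[0.44  0.077 0.23 ] d [ 0.1653  0.0446 -0.0174] n 5 row [ 0.0331  0.0089 -0.0035]
[0.45  0.077 0.07 ] d [ 0.1139 -0.0042  0.1127] n 4 row [ 0.0285 -0.0011  0.0282]
[0.45  0.077 0.017] d [ 0.0399 -0.0012  0.0348] n 2 row [ 0.02   -0.0006  0.0174]
```

Call:
play_rows([
  [[0.033,0.0095,-0.003,0],[0.033,0.0095,-0.003,0],[0.033,0.0095,-0.003,0],[0.033,0.0095,-0.003,0],[0.033,0.0095,-0.003,0]],
])

```text
time: 19.47
ee_pos: [0.4917, 0.0925, 0.2387]
tcp_rot: [178.7, 45.9, -177.7]
wrist_force: [0.7, 0.1, 0.5]
opening: 0.03
grasp_force: 0.0
```

Call:
play_rows([
  [[0.0285,-0.001,0.028,0],[0.0285,-0.001,0.028,0],[0.0285,-0.001,0.028,0],[0.0285,-0.001,0.028,0],[0,0,0,0]],
])

```text
time: 19.88
ee_pos: [0.4954, 0.0918, 0.0693]
tcp_rot: [179.1, 44.8, -177.5]
wrist_force: [-1.4, -0.9, -2.8]
opening: 0.0302
grasp_force: 0.0
```

```bash
python3 g.py "[.45,.079,.04]" "[.45,.079,.017]"; python3 - <<'E'
from workcell import bot
import cv2,numpy as np
a=bot.camera("top")["img"][130:330,130:400]; b=bot.camera("wrist")["img"]
b=b[:, :]; a=cv2.resize(a,(567,420)); 
cv2.imwrite("pics/c2.png",cv2.resize(np.hstack([a,b]),(800,300)))
E
```

```text
t 19.88 p [0.4954 0.0918 0.0693] z tilt 44.8 az 3.8 toolx [-0.71 -0.03 -0.7 ] tooly [-0.05  1.    0.01] q [ 14.9 -47.8 -59.2  34.3  -7.8   8.9]
[0.45  0.079 0.04 ] d [ 0.0532 -0.0106 -0.0118] n 2 row [ 0.0266 -0.0053 -0.0059]
[0.45  0.079 0.017] d [ 0.0162 -0.0003  0.0163] n 1 row [ 0.0162 -0.0003  0.0163]
```

View pics/c2.png

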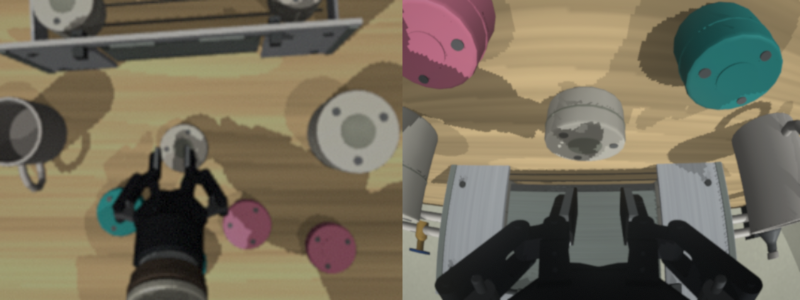

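The crop shows the fingertips over the cap with the moulds and look-alikes clear. Joints 2 and 3 are near their inner limits, so I'll fit the kinematics to see which tilt can reach the spot behind the cap.

```bash
cat > k.py <<'E'
import numpy as np
from scipy.optimize import least_squares
D=[([65.489,4.979,10.078,95.1,0],(.2281,.5003,.2307)),([65.49,51.82,70.54,104.64,0],(.3487,.7648,.1921)),([65.5,48.5,70.7,72.5,0],(.4381,.9607,.3369)),([30.6,-15.6,.4,71.7,21.4],(.4695,.3978,.4039)),([-49.2,40.1,64.6,130.4,35.9],(.5349,-.364,.3684)),([21.4,-45.4,-1.8,86.8,31.9],(.2552,.2621,.5746)),([71.9,-48.5,-26.9,89.2,.9],(.0942,.3037,.2658)),([14.9,-47.8,-59.2,34.3,-7.8],(.4954,.0918,.0693)),([-3.9,39.3,70.6,116.7,6.6],(.7253,-.0158,.3592)),([105.3,-48.5,-21.2,112.4,-5.5],(-.0177,.1674,.2824)),([3.3,-38.2,-27.2,52.1,1.1],(.5646,.0377,.3421))]
def fk(P,q):
    r0,z0,L1,e,L2,d,L3,w=P; j1,j2,j3,j4,j5=np.radians(q); b=j2-j3; a=b+j4
    wr=r0+L1*np.sin(j2)+e*np.cos(j2)+L2*np.cos(b)+d*np.sin(b)+w*np.cos(a); wz=z0+L1*np.cos(j2)-e*np.sin(j2)-L2*np.sin(b)+d*np.cos(b)-w*np.sin(a)
    h=np.array([np.cos(j5)*np.cos(a),np.sin(j5),-np.cos(j5)*np.sin(a)])
    v=np.array([wr,0,wz])+L3*h; c,s=np.cos(j1),np.sin(j1); M=np.array([[c,-s,0],[s,c,0],[0,0,1]]); return M@v,M@h
res=least_squares(lambda P:np.concatenate([fk(P,q)[0]-p for q,p in D]),[0,.2,.3,.0,.3,.0,.2,.05]); P=res.x
LO=[-179,-48.5,-65.7,-126,-82];HI=[179,103.8,70.7,130.4,87]
def best(p,phi,az=4.7):
    f,a=np.radians([phi,az]); t=np.array([np.sin(f)*np.cos(a),np.sin(f)*np.sin(a),-np.cos(f)])
    return min((least_squares(lambda q:np.r_[(fk(P,q)[0]-p)*10,fk(P,q)[1]-t],x0,bounds=(LO,HI)) for x0 in([8,-45,-50,50,0],[8,0,0,60,0])),key=lambda s:s.cost)
if __name__=="__main__":
    print(P.round(4),"max err",abs(res.fun).max())
    for p in([.455,.079,.017],[.50,.081,.017],[.52,.082,.017],[.69,.093,.017]):
        for phi in(20,25,30,35,40,45,50):
            s=best(p,phi); print(p,phi,"cost",round(s.cost,5),s.x.round(1))
E
python3 k.py
```

```text
[-9.000e-04  1.599e-01  4.202e-01  2.000e-04  5.195e-01  3.580e-02
  2.850e-01  1.444e-01] max err 0.0008238185804138945
[0.455, 0.079, 0.017] 20 cost 0.0 [ 11.2 -27.1 -43.7  53.6  -2.2]
[0.455, 0.079, 0.017] 25 cost 0.0 [ 11.7 -32.8 -48.6  49.4  -2.9]
[0.455, 0.079, 0.017] 30 cost 0.0 [ 12.1 -38.6 -53.5  45.3  -3.7]
[0.455, 0.079, 0.017] 35 cost 0.0 [ 12.7 -44.6 -58.5  41.3  -4.6]
[0.455, 0.079, 0.017] 40 cost 0.00046 [ 13.4 -48.5 -61.8  38.7  -5.7]
[0.455, 0.079, 0.017] 45 cost 0.0061 [ 14.8 -48.5 -62.2  37.7  -8. ]
[0.455, 0.079, 0.017] 50 cost 0.01775 [ 17.1 -48.5 -62.9  36.4 -11.7]
[0.5, 0.081, 0.017] 20 cost 0.0 [ 10.3 -19.7 -38.7  51.1  -1.9]
[0.5, 0.081, 0.017] 25 cost 0.0 [ 10.6 -24.8 -43.8  46.1  -2.5]
[0.5, 0.081, 0.017] 30 cost 0.0 [ 11.  -29.9 -48.9  41.1  -3.1]
[0.5, 0.081, 0.017] 35 cost 0.0 [ 11.3 -34.9 -54.   36.2  -3.8]
[0.5, 0.081, 0.017] 40 cost 0.0 [ 11.7 -40.  -59.   31.2  -4.5]
[0.5, 0.081, 0.017] 45 cost 0.0 [ 12.2 -45.1 -64.1  26.2  -5.3]
[0.5, 0.081, 0.017] 50 cost 0.00169 [ 12.7 -46.6 -65.7  24.4  -6.3]
[0.52, 0.082, 0.017] 20 cost 0.0 [  9.9 -16.6 -36.4  5
[... 159 characters left out ...]
7] 35 cost 0.0 [ 10.9 -31.  -51.8  34.3  -3.5]
[0.52, 0.082, 0.017] 40 cost 0.0 [ 11.2 -35.6 -56.9  28.9  -4.2]
[0.52, 0.082, 0.017] 45 cost 0.0 [ 11.6 -40.1 -62.   23.3  -4.9]
[0.52, 0.082, 0.017] 50 cost 0.00023 [ 12.  -43.2 -65.7  18.9  -5.6]
[0.69, 0.093, 0.017] 20 cost 0.0 [  8.2   7.3 -14.1  48.6  -1.2]
[0.69, 0.093, 0.017] 25 cost 0.0 [  8.3   3.4 -20.   41.7  -1.5]
[0.69, 0.093, 0.017] 30 cost 0.0 [  8.4  -0.2 -25.7  34.6  -1.9]
[0.69, 0.093, 0.017] 35 cost 0.0 [  8.6  -3.4 -31.2  27.3  -2.2]
[0.69, 0.093, 0.017] 40 cost 0.0 [  8.7  -6.1 -36.5  19.7  -2.6]
[0.69, 0.093, 0.017] 45 cost 0.0 [  8.9  -8.2 -41.5  11.8  -3. ]
[0.69, 0.093, 0.017] 50 cost 0.0 [  9.   -9.5 -46.2   3.5  -3.3]
```

The model fits to under 1 mm. At the cap's rear the most tilt available is about 38°, and deep in the doorway I want about 48°. So there will be two stages: nudge the cap forward about 65 mm at the lower tilt, tilt again, then push it through.

Call:
play_rows([
  [[0.022,-0.004,-0.022,0],[0.022,-0.004,-0.022,0],[0.022,-0.004,-0.022,0],[0.015,-0.002,-0.015,0],[0,0,0,0]],
])

```text
time: 20.4
ee_pos: [0.4725, 0.1047, 0.0781]
tcp_rot: [-179.8, 42.1, -177.7]
wrist_force: [-0.4, 0.0, 0.7]
opening: 0.03
grasp_force: 0.0
```

```bash
python3 g.py "[.45,.079,.05]" "[.452,.079,.017]"
```

```text
t 20.4 p [0.4725 0.1047 0.0781] z tilt 42.1 az 2.1 toolx [-0.74 -0.03 -0.67] tooly [-0.04  1.   -0.  ] q [ 19.2 -48.6 -56.9  40.9 -11.4  12.7]
[0.45  0.079 0.05 ] d [ 0.0363 -0.0248  0.0052] n 2 row [ 0.0182 -0.0124  0.0026]
[0.452 0.079 0.017] d [ 0.0207 -0.      0.0258] n 1 row [ 0.0207 -0.      0.0258]
```

Call:
play_rows([
  [[0.025,-0.02,-0.015,0],[0.025,-0.02,-0.02,0],[0.025,-0.015,-0.02,0],[0.025,-0.01,-0.02,0],[0.02,-0.01,-0.015,0]],
])

```text
time: 20.82
ee_pos: [0.4465, 0.0629, 0.0591]
tcp_rot: [-177.9, 35.9, -177.9]
wrist_force: [0.9, 0.5, -0.1]
opening: 0.0299
grasp_force: 0.0
```

```bash
python3 g.py "[.45,.079,.05]" "[.452,.079,.017]"
```

```text
t 20.82 p [0.4465 0.0629 0.0591] z tilt 36.0 az -1.4 toolx [-0.81 -0.03 -0.59] tooly [-0.02  1.   -0.03] q [ 13.5 -48.6 -55.9  47.7  -8.7   9.3]
[0.45  0.079 0.05 ] d [0.002  0.0163 0.0092] n 1 row [0.002  0.0163 0.0092]
[0.452 0.079 0.017] d [0.0177 0.0009 0.0279] n 1 row [0.0177 0.0009 0.0279]
```

Call:
play_rows([
  [[0.0005,0.016,0.004,0],[0.008,0.0005,0.012,0],[0.009,0.0005,0.014,0],[0,0,0,0],[0,0,0,0]],
])

```text
time: 21.23
ee_pos: [0.449, 0.0791, 0.0223]
tcp_rot: [-177.9, 35.8, -177.8]
wrist_force: [-0.6, -1.0, 0.8]
opening: 0.0299
grasp_force: 0.0
```

```bash
python3 g.py "[.45,.079,.017]" "[.545,.084,.017]"; python3 - <<'E'
from workcell import bot
import cv2,numpy as np
a=bot.camera("top")["img"][130:330,130:400]; b=bot.camera("wrist")["img"]
cv2.imwrite("pics/c3.png",cv2.resize(np.hstack([cv2.resize(a,(567,420)),b]),(800,300)))
E
```

```text
t 21.23 p [0.449  0.0791 0.0223] z tilt 35.8 az -1.4 toolx [-0.81 -0.03 -0.58] tooly [-0.02  1.   -0.03] q [ 16.4 -45.8 -58.7  42.6 -10.4  11.7]
[0.45  0.079 0.017] d [0.0023 0.0001 0.0049] n 1 row [0.0023 0.0001 0.0049]
[0.545 0.084 0.017] d [-0.0772  0.0034  0.0555] n 3 row [-0.0257  0.0011  0.0185]
```

View pics/c3.png

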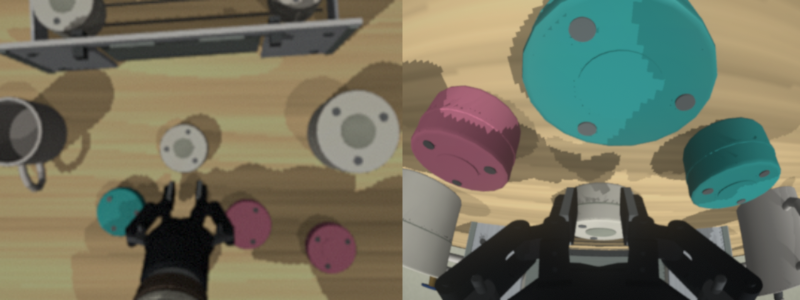

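The fingers are centred behind the cap and clear of the look-alikes. Stage 1 push.

Call:
play_rows([
  [[0.002,0,0.005,0],[-0.008,0.001,0.006,0],[-0.013,0.001,0.0094,0],[-0.013,0.001,0.0094,0],[-0.013,0.001,0.0094,0]],
])

```text
time: 21.75
ee_pos: [0.5095, 0.084, 0.0169]
tcp_rot: [-177.9, 35.9, -177.8]
wrist_force: [-0.5, -0.4, 0.6]
opening: 0.0298
grasp_force: 0.4
```

Call:
play_rows([
  [[-0.011,0.001,0.008,0],[-0.008,0,0.006,0],[-0.004,0,0.003,0],[0,0,0,0],[0,0,0,0]],
])

```text
time: 22.17
ee_pos: [0.5367, 0.0852, 0.0157]
tcp_rot: [-177.9, 35.8, -177.8]
wrist_force: [0.5, -0.2, 0.3]
opening: 0.0301
grasp_force: 0.0
```

```bash
python3 g.py "[.50,.08,.06]" "[.6,.05,.33]" "[.92,-.02,.35]"; python3 - <<'E'
from workcell import bot
import cv2,numpy as np
from h import *
t=bot.camera("top"); cv2.imwrite("pics/c4.png",cv2.resize(t["img"][130:330,130:400],(800,592)))
E
```

```text
t 22.17 p [0.5367 0.0852 0.0157] z tilt 35.8 az -1.5 toolx [-0.81 -0.03 -0.58] tooly [-0.02  1.   -0.03] q [ 13.6 -27.6 -50.3  32.4  -8.7   9.4]
[0.5  0.08 0.06] d [ 0.004  -0.0059 -0.0573] n 2 row [ 0.002  -0.003  -0.0286]
[0.6  0.05 0.33] d [-0.238  -0.0397 -0.16  ] n 7 row [-0.034  -0.0057 -0.0229]
[ 0.92 -0.02  0.35] d [-0.269  -0.0757  0.1721] n 8 row [-0.0336 -0.0095  0.0215]
```

View pics/c4.png

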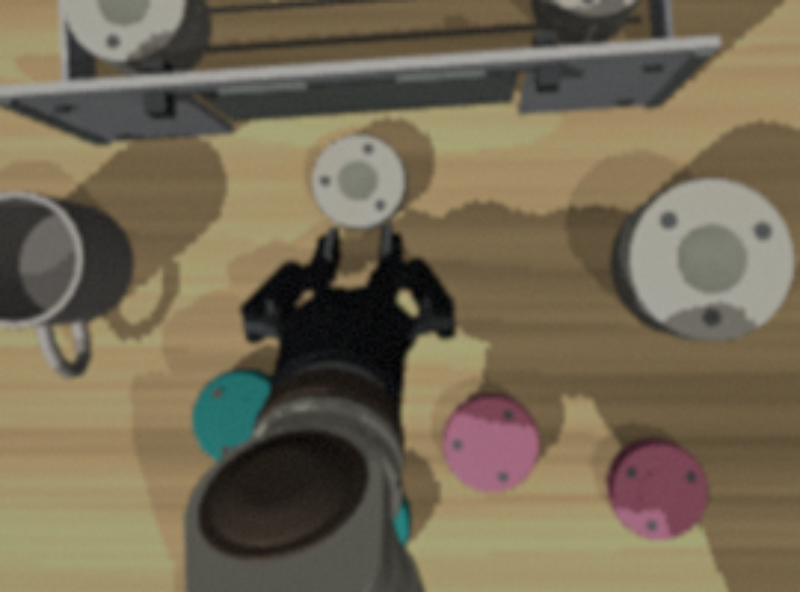

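Call:
play_rows([
  [[0.002,0,-0.028,0],[0.002,0,-0.028,0],[-0.034,-0.003,-0.023,0],[-0.034,-0.003,-0.023,0],[-0.034,-0.003,-0.023,0]],
])

```text
time: 22.63
ee_pos: [0.5427, 0.0812, 0.1771]
tcp_rot: [-177.9, 35.9, -177.8]
wrist_force: [0.6, 0.7, 0.5]
opening: 0.03
grasp_force: 0.0
```

Call:
play_rows([
  [[-0.034,-0.003,-0.023,0],[-0.034,-0.003,-0.023,0],[-0.034,-0.003,-0.023,0],[-0.034,-0.003,-0.023,0],[-0.034,0.002,0.02,0]],
])

```text
time: 23.05
ee_pos: [0.639, 0.0773, 0.345]
tcp_rot: [-178.0, 36.6, -177.9]
wrist_force: [0.5, 0.3, 2.5]
opening: 0.0295
grasp_force: 0.0
```

Call:
play_rows([
  [[-0.034,0.004,0.022,0],[-0.034,0.004,0.022,0],[-0.034,0.004,0.022,0],[-0.034,0.004,0.022,0],[-0.034,0.004,0.022,0]],
])

```text
time: 23.47
ee_pos: [0.842, 0.1013, 0.3429]
tcp_rot: [-177.9, 35.8, -177.8]
wrist_force: [1.3, 0.3, 1.1]
opening: 0.0301
grasp_force: 0.0
```

```bash
python3 g.py "[.95,.1,.34]" "[1.3,.137,.34]"; python3 - <<'E'
from workcell import bot
from h import *
t=bot.camera("top"); print("cap",ray(t,251.2,191.1,.034).round(4))
E
```

```text
t 23.47 p [0.842  0.1013 0.3429] z tilt 35.9 az -1.4 toolx [-0.81 -0.03 -0.59] tooly [-0.02  1.   -0.03] q [ 8.9 12.9 22.5 64.2 -6.   5.5]
[0.95 0.1  0.34] d [-0.0857 -0.003   0.0656] n 3 row [-0.0286 -0.001   0.0219]
[1.3   0.137 0.34 ] d [-0.2847  0.0312  0.2045] n 9 row [-0.0316  0.0035  0.0227]
cap [0.5717 0.0846 0.034 ]
```

Call:
play_rows([
  [[-0.029,0.001,0.022,0],[-0.029,0.001,0.022,0],[-0.029,0.001,0.022,0],[-0.029,0.001,0.022,0],[-0.04,0.002,0,0]],
])

```text
time: 23.93
ee_pos: [0.9918, 0.1082, 0.3459]
tcp_rot: [-177.9, 35.7, -177.8]
wrist_force: [1.5, 0.1, -1.1]
opening: 0.03
grasp_force: 0.0
```

Call:
play_rows([
  [[-0.04,0.002,0,0],[-0.04,0.002,0,0],[-0.04,0.002,0,0],[-0.04,0.002,0,0],[-0.04,0.002,0,0]],
])

```text
time: 24.35
ee_pos: [1.0448, 0.1101, 0.4035]
tcp_rot: [-178.3, 44.4, -177.5]
wrist_force: [-0.5, 0.3, -0.3]
opening: 0.0301
grasp_force: 0.0
```

```bash
python3 g.py "[.62,.08,.33]" "[.51,.0805,.2]" "[.515,.0805,.04]"
```

```text
t 24.35 p [1.0448 0.1101 0.4035] z tilt 44.4 az 0.2 toolx [-0.71 -0.03 -0.7 ] tooly [-0.02  1.   -0.02] q [ 7.4 45.3 70.6 71.2 -5.   3.5]
[0.62 0.08 0.33] d [ 0.3556 -0.0183 -0.2448] n 11 row [ 0.0323 -0.0017 -0.0223]
[0.51   0.0805 0.2   ] d [0.1695 0.0058 0.0159] n 5 row [0.0339 0.0012 0.0032]
[0.515  0.0805 0.04  ] d [0.1084 0.0032 0.1178] n 4 row [0.0271 0.0008 0.0294]
```

Call:
play_rows([
  [[-0.04,0.002,0,0],[-0.04,0.002,0,0],[0.032,-0.002,-0.022,0],[0.032,-0.002,-0.022,0],[0.032,-0.002,-0.022,0]],
])

```text
time: 24.77
ee_pos: [1.0012, 0.1061, 0.4175]
tcp_rot: [-178.5, 47.8, -177.3]
wrist_force: [1.2, 1.0, 0.3]
opening: 0.0302
grasp_force: 0.0
```

Call:
play_rows([
  [[0.032,-0.002,-0.022,0],[0.032,-0.002,-0.022,0],[0.032,-0.002,-0.022,0],[0.032,-0.002,-0.022,0],[0.032,-0.002,-0.022,0]],
])

```text
time: 25.18
ee_pos: [0.8222, 0.0909, 0.3773]
tcp_rot: [-178.5, 47.9, -177.3]
wrist_force: [-0.5, 0.4, 0.2]
opening: 0.0301
grasp_force: 0.0
```

```bash
python3 g.py "[.62,.08,.33]" "[.525,.081,.2]" "[.522,.0815,.05]" "[.522,.0815,.018]"; python3 - <<'E'
from k import *
for p in([.62,.08,.33],[.525,.081,.2],[.522,.081,.05],[.522,.0815,.018]): s=best(p,48,0.5); print(p,round(s.cost,5),s.x.round(1))
E
```

```text
t 25.18 p [0.8222 0.0909 0.3773] z tilt 47.9 az 0.7 toolx [-0.67 -0.03 -0.74] tooly [-0.03  1.   -0.02] q [ 8.2 -0.3  5.2 47.8 -5.6  3.8]
[0.62 0.08 0.33] d [ 0.1709 -0.0046 -0.1184] n 6 row [ 0.0285 -0.0008 -0.0197]
[0.525 0.081 0.2  ] d [0.16   0.0059 0.0167] n 5 row [0.032  0.0012 0.0033]
[0.522  0.0815 0.05  ] d [0.1133 0.0032 0.0984] n 4 row [0.0283 0.0008 0.0246]
[0.522  0.0815 0.018 ] d [0.0237 0.0006 0.0215] n 1 row [0.0237 0.0006 0.0215]
[0.62, 0.08, 0.33] 0.0 [ 10.8 -28.9 -22.8  48.5  -7.7]
[0.525, 0.081, 0.2] 0.0 [ 14.2 -45.8 -45.8  42.9 -10.1]
[0.522, 0.081, 0.05] 0.0 [ 14.3 -43.7 -61.5  25.  -10.2]
[0.522, 0.0815, 0.018] 0.0 [ 14.4 -41.3 -64.2  20.  -10.3]
```

Call:
play_rows([
  [[0.0285,-0.001,-0.02,0],[0.0285,-0.001,-0.02,0],[0.0285,-0.001,-0.02,0],[0.0285,-0.001,-0.02,0],[0.0285,-0.001,-0.02,0]],
])

```text
time: 25.6
ee_pos: [0.6531, 0.0806, 0.3388]
tcp_rot: [-178.5, 47.9, -177.3]
wrist_force: [0.3, -0.2, 0.9]
opening: 0.0303
grasp_force: 0.0
```

Call:
play_rows([
  [[0.0285,0,-0.02,0],[0.032,0.001,0.003,0],[0.032,0.001,0.003,0],[0.032,0.001,0.003,0],[0.032,0.001,0.003,0]],
])

```text
time: 26.02
ee_pos: [0.5431, 0.0798, 0.2274]
tcp_rot: [-178.5, 47.9, -177.3]
wrist_force: [-0.5, 0.0, -0.8]
opening: 0.0298
grasp_force: 0.0
```

Call:
play_rows([
  [[0.032,0.001,0.003,0],[0.028,0.001,0.0245,0],[0.028,0.001,0.0245,0],[0.028,0.001,0.0245,0],[0,0,0,0]],
])

```text
time: 26.43
ee_pos: [0.5189, 0.08, 0.0804]
tcp_rot: [-178.3, 47.2, -177.2]
wrist_force: [-0.5, -0.7, -2.8]
opening: 0.0301
grasp_force: 0.0
```

```bash
python3 g.py "[.522,.082,.05]" "[.522,.082,.017]"
```

```text
t 26.43 p [0.5189 0.08   0.0804] z tilt 47.2 az 0.5 toolx [-0.68 -0.03 -0.73] tooly [-0.03  1.   -0.02] q [ 14.1 -45.3 -58.3  30.6  -9.9   7.8]
[0.522 0.082 0.05 ] d [0.0201 0.0025 0.023 ] n 1 row [0.0201 0.0025 0.023 ]
[0.522 0.082 0.017] d [0.0242 0.0007 0.0224] n 1 row [0.0242 0.0007 0.0224]
```

Call:
play_rows([
  [[0.02,0.0025,0.023,0],[0.017,0.0005,0.015,0],[0.007,0,0.0065,0],[0,0,0,0],[0,0,0,0]],
])

```text
time: 26.85
ee_pos: [0.5276, 0.083, 0.0306]
tcp_rot: [-178.5, 47.9, -177.4]
wrist_force: [0.2, 0.1, 1.5]
opening: 0.0301
grasp_force: 0.0
```

Call:
play_rows([
  [[-0.007,0.0005,0.0075,0],[-0.0075,0.0005,0.008,0],[-0.0123,0.0005,0.0132,0],[-0.0123,0.0005,0.0132,0],[-0.0123,0.0005,0.0132,0]],
])

```text
time: 27.27
ee_pos: [0.6047, 0.0878, 0.0333]
tcp_rot: [-178.6, 48.1, -177.4]
wrist_force: [-0.2, -0.4, 0.4]
opening: 0.0299
grasp_force: 0.5
```

```bash
python3 g.py "[.69,.091,.017]"
```

```text
t 27.27 p [0.6047 0.0878 0.0333] z tilt 48.1 az 0.7 toolx [-0.67 -0.03 -0.74] tooly [-0.03  1.   -0.02] q [ 12.3 -24.7 -53.8  13.4  -8.6   6.5]
[0.69  0.091 0.017] d [-0.0449  0.0011  0.0744] n 3 row [-0.015   0.0004  0.0248]
```

```bash
python3 - <<'E'
from workcell import bot
import cv2,numpy as np
t=bot.camera("top")["img"][130:230,180:330]; b=bot.camera("wrist")["img"]; s=bot.camera("scene")["img"][180:360,190:430]
w=b[180:420,100:460]
cv2.imwrite("pics/c5.png",np.vstack([np.hstack([cv2.resize(t,(400,300)),cv2.resize(s,(400,300))]),cv2.resize(w,(800,300))]))
E
```

```text
(no output)
```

View pics/c5.png

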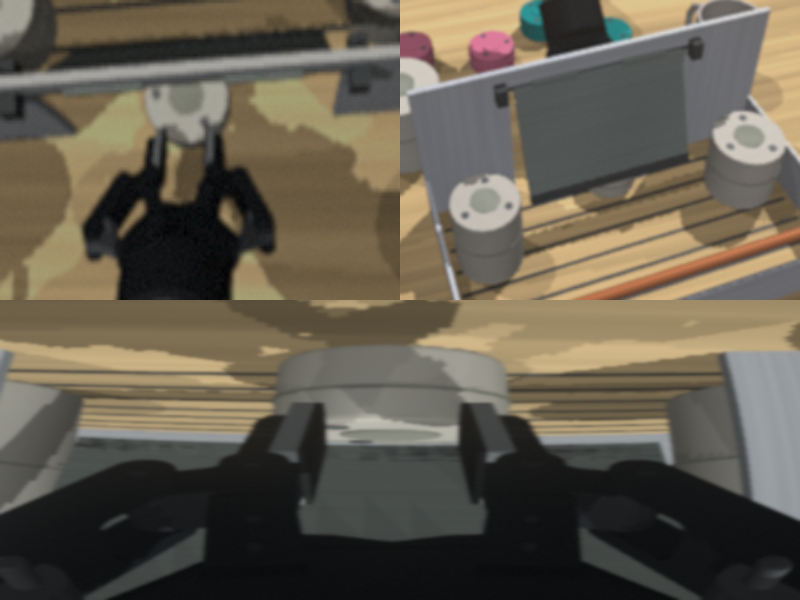

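The flap is being lifted and the cap is partway under it, but the fingertips ride too high, at the cap's rear top edge. I'll back off 28 mm, lower, and go on pushing.

Call:
play_rows([
  [[0.0095,0,-0.0105,0],[0.0095,0,-0.0105,0],[0,0,0,0],[0.006,0,0.0055,0],[0.006,0,0.0055,0]],
])

```text
time: 27.83
ee_pos: [0.5751, 0.0867, 0.0152]
tcp_rot: [-178.6, 48.1, -177.4]
wrist_force: [-0.1, -0.5, -0.2]
opening: 0.0303
grasp_force: 0.0
```

```bash
python3 g.py "[.577,.086,.017]" "[.69,.092,.016]"; python3 - <<'E'
from workcell import bot
from h import *
t=bot.camera("top"); print("cap was",ray(t,250.1,166.4,.034).round(4))
E
```

```text
t 27.83 p [0.5751 0.0867 0.0152] z tilt 48.1 az 0.7 toolx [-0.67 -0.03 -0.74] tooly [-0.03  1.   -0.02] q [ 13.  -28.8 -58.4  13.   -9.2   7. ]
[0.577 0.086 0.017] d [-0.0026 -0.0008  0.0002] n 1 row [-0.0026 -0.0008  0.0002]
[0.69  0.092 0.016] d [-0.0748  0.0029  0.0848] n 3 row [-0.0249  0.001   0.0283]
cap was [0.6212 0.0867 0.034 ]
```

Call:
play_rows([
  [[-0.006,0.0003,0.0068,0],[-0.0095,0.0004,0.0106,0],[-0.0095,0.0004,0.0106,0],[-0.0095,0.0004,0.0106,0],[-0.0095,0.0004,0.0106,0]],
])

```text
time: 28.3
ee_pos: [0.6406, 0.0899, 0.0119]
tcp_rot: [-178.5, 47.8, -177.3]
wrist_force: [-1.7, -0.3, 2.4]
opening: 0.0304
grasp_force: 0.8
```

```bash
python3 g.py "[.69,.093,.016]"; python3 - <<'E'
from workcell import bot
import cv2,numpy as np
t=bot.camera("top")["img"][100:200,180:330]; b=bot.camera("wrist")["img"]; s=bot.camera("scene")["img"][180:360,190:430]
w=b[180:420,100:460]
cv2.imwrite("pics/c6.png",np.vstack([np.hstack([cv2.resize(t,(400,300)),cv2.resize(s,(400,300))]),cv2.resize(w,(800,300))]))
E
```

```text
t 28.3 p [0.6406 0.0899 0.0119] z tilt 47.8 az 0.6 toolx [-0.67 -0.03 -0.74] tooly [-0.03  1.   -0.02] q [ 11.5 -16.1 -50.4   8.4  -8.1   6. ]
[0.69  0.093 0.016] d [-0.0362  0.0016  0.0339] n 2 row [-0.0181  0.0008  0.0169]
```

View pics/c6.png

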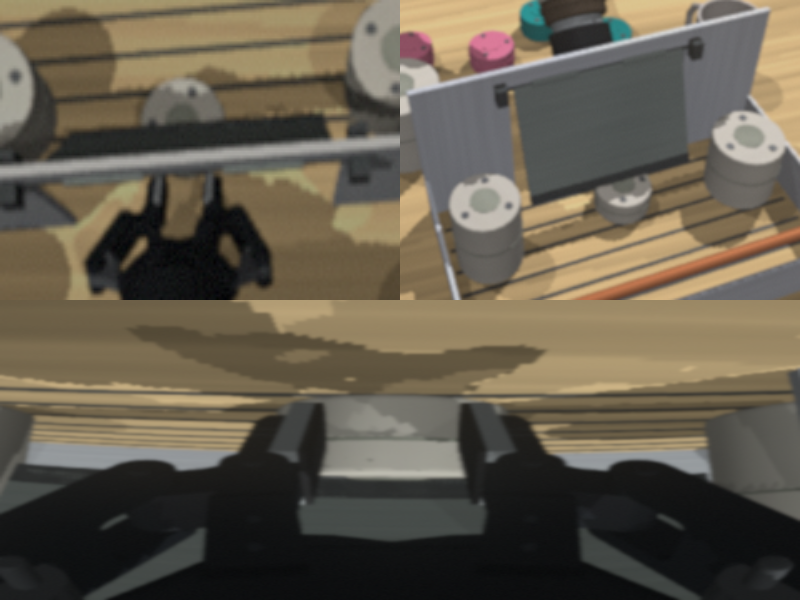

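The cap is flat, beyond the guard and well cradled. Finishing the push.

Call:
play_rows([
  [[-0.0095,0.0004,0.0085,0],[-0.0095,0.0004,0.009,0],[-0.0095,0.0004,0.0095,0],[-0.007,0.0003,0.0075,0],[-0.0035,0,0.004,0]],
])

```text
time: 28.87
ee_pos: [0.6945, 0.0931, 0.0155]
tcp_rot: [-178.5, 47.8, -177.3]
wrist_force: [-1.5, -0.1, 0.0]
opening: 0.0303
grasp_force: 0.6
```

```bash
python3 g.py "[.5,.083,.02]"; python3 - <<'E'
from workcell import bot
import cv2,numpy as np
t=bot.camera("top")["img"][80:180,180:330]; s=bot.camera("scene")["img"][180:360,190:430]
cv2.imwrite("pics/c7.png",np.hstack([cv2.resize(t,(400,300)),cv2.resize(s,(400,300))]))
E
```

```text
t 28.87 p [0.6945 0.0931 0.0155] z tilt 47.8 az 0.6 toolx [-0.67 -0.03 -0.74] tooly [-0.03  1.   -0.02] q [ 10.6  -7.9 -43.4   7.1  -7.4   5.4]
[0.5   0.083 0.02 ] d [ 0.1275 -0.0049 -0.1473] n 5 row [ 0.0255 -0.001  -0.0295]
```

View pics/c7.png

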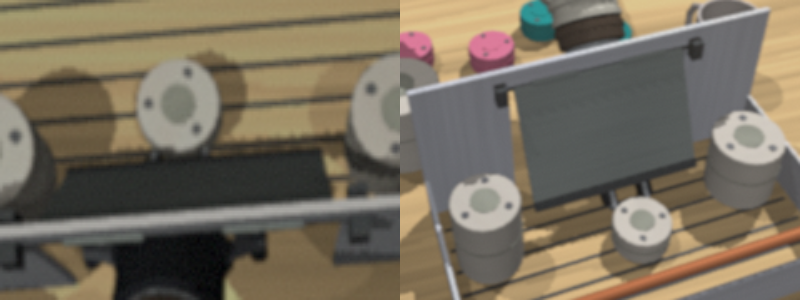

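The cap is about 110 mm beyond the guard, clear of the flap, which now rests on the fingers. Drawing back.

Call:
play_rows([
  [[0.008,-0.0003,-0.0095,0],[0.017,-0.0006,-0.0195,0],[0.021,-0.0008,-0.024,0],[0.021,-0.0008,-0.024,0],[0.021,-0.0008,-0.024,0]],
])

```text
time: 29.38
ee_pos: [0.5585, 0.0858, 0.0171]
tcp_rot: [-178.5, 47.8, -177.3]
wrist_force: [-0.3, 0.2, -0.1]
opening: 0.03
grasp_force: 0.0
```

Call:
play_rows([
  [[0.012,-0.0005,-0.014,0],[0.006,0,-0.007,0],[-0.01,0,-0.012,0],[-0.01,0,-0.012,0],[0,0,0,0]],
])

```text
time: 29.8
ee_pos: [0.5294, 0.0857, 0.0539]
tcp_rot: [-178.6, 48.2, -177.4]
wrist_force: [0.3, 1.2, 1.5]
opening: 0.0302
grasp_force: 0.0
```

Call:
play_rows([
  [[0,0,0,0],[0,0,0,0],[0,0,0,0],[0,0,0,0],[0,0,0,0]],
])

```text
time: 30.22
ee_pos: [0.5284, 0.0852, 0.0491]
tcp_rot: [-178.5, 47.8, -177.3]
wrist_force: [0.2, 0.1, -0.1]
opening: 0.03
grasp_force: 0.0
```

Call:
play_rows([
  [[0,0,0,0],[0,0,0,0],[0,0,0,0],[0,0,0,0],[0,0,0,0]],
])

```text
time: 30.63
ee_pos: [0.5288, 0.0854, 0.0503]
tcp_rot: [-178.5, 47.9, -177.3]
wrist_force: [0.1, 0.1, -0.6]
opening: 0.0301
grasp_force: 0.0
```

```bash
python3 g.py; python3 - <<'E'
from workcell import bot
import cv2,numpy as np
from h import *
T=bot.camera("top"); t=T["img"][60:210,130:370]; s=bot.camera("scene")["img"][150:360,150:430]
print(ray(T,246.7,119.4,.034))
cv2.imwrite("pics/c8.png",np.hstack([cv2.resize(t,(400,300)),cv2.resize(s,(400,300))]))
E
```

```text
t 30.63 p [0.5288 0.0854 0.0503] z tilt 47.9 az 0.6 toolx [-0.67 -0.03 -0.74] tooly [-0.03  1.   -0.02] q [ 14.7 -41.8 -60.7  24.2 -10.3   8.1]
[0.71634903 0.09339281 0.034     ]
```

View pics/c8.png

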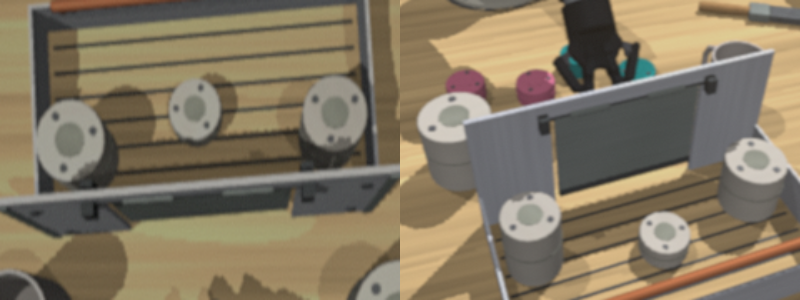

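The flap hangs shut with the cap lying flat in the bay, the moulds and jug are unmoved, and the gripper is clear.

```bash
python3 -c "
from workcell import bot
print(bot.job_done())"
```

```text
the job is handed in; nothing more can be done
None
```

The job is handed in: the cap lies flat in the rinse bay about 100 mm beyond the guard, the flap hangs shut behind it, and the fingers are drawn back clear of everything, at about 31 s on the robot's clock.

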